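# Load dome lenses from the tilt-out bin and stack the lens trays

## Task

Take the shallow tray off the loading station and put it aside on the bench, and set the deep lens tray there with its four corner pins in the station's sockets, pull the tilt-out bin forward to its stop so that all its lenses slide into the tray, and swing the bin fully back again. Then stack every shallow tray on top of it, in any order, each with its corner pins fully down in the sockets of the tray below, and leave the white bottle, the black loupe and the large glass dome on the bench where they stand.

Things in the scene. Friction and masses are not known exactly. Their poses are not given: they have to be found in the camera images.
- station: fixed aluminium loading station, base plate 160 mm wide, with four dark 20 mm socket blocks (tops 18 mm high; 14 mm square holes 14 mm deep at x=+-48, y=+-58 mm). Origin on the bench midway between them; x points to the bin behind, z up. Seated trays have their origin (x axis along this x, either way) at heights: deep 18 mm, then shallow 80, 125, 170 mm
- bin (a joint): white tilt-out bin, 130 mm wide, two lanes, hinged on the station. Rad: 0 = fully back, floor level; 1.13 = forward at its stop, floor sloping 65 deg into the tray. Pulls with under 6 N; its weight holds it at either stop and drops it from in between. Fully back it clears the trays by 16 mm; tipping, its lip swings over the deep tray. Rear wall top: 30 mm below the handle bar
- bin_handle (a point): middle of the bin's handle, a round steel bar 12 mm thick, 100 mm long along the station's y, at the bin's top rear, moving with it. Bin back: 115 mm along station x from the pivot and 115 mm above it. It goes up and over towards the sockets on a 163 mm circle (at the stop: 56 mm on the socket side of the pivot, 153 mm above it). The bar may turn between the fingers
- bin_pivot (a point): middle of the bin's hinge axis (along the station's y), fixed to the station, at 89 mm along its x and 86 mm high
- deep_tray: blue lens tray, 116 (x) by 136 (y) mm, the deepest: 20 mm square corner posts 62 mm high, walls 38, floor 4, 260 g. Grip bar along x over the middle, 10 mm thick, 42 to 56 mm above the underside, open beneath. Pins and sockets as on the shallow trays. Origin: centre of the flat underside, z up; 10 mm above the bench when standing on its pins. Same after a half turn
- shallow_tray1: blue shallow tray (starts seated on the station), 116 (x) by 136 (y) mm, posts 45 mm high, walls 20, 200 g. Grip bar along x over the middle, 10 mm thick, 25 to 39 mm above the underside. Round 10 mm pins, 10 mm long, below and 14 mm square sockets on top at x=+-48, y=+-58. Origin: centre of the flat underside (10 mm up on its pins; seated, it lies on the sockets below)
- shallow_tray2: blue shallow tray (starts on the bench, or is absent: None), 116 (x) by 136 (y) mm, posts 45 mm high, walls 20, 200 g. Grip bar along x over the middle, 10 mm thick, 25 to 39 mm above the underside. Round 10 mm pins, 10 mm long, below and 14 mm square sockets on top at x=+-48, y=+-58. Origin: centre of the flat underside (10 mm up on its pins; seated, it lies on the sockets below)
- shallow_tray3: blue shallow tray (starts on the bench, or is absent: None), 116 (x) by 136 (y) mm, posts 45 mm high, walls 20, 200 g. Grip bar along x over the middle, 10 mm thick, 25 to 39 mm above the underside. Round 10 mm pins, 10 mm long, below and 14 mm square sockets on top at x=+-48, y=+-58. Origin: centre of the flat underside (10 mm up on its pins; seated, it lies on the sockets below)
- shallow_tray4: blue shallow tray (starts on the bench, or is absent: None), 116 (x) by 136 (y) mm, posts 45 mm high, walls 20, 200 g. Grip bar along x over the middle, 10 mm thick, 25 to 39 mm above the underside. Round 10 mm pins, 10 mm long, below and 14 mm square sockets on top at x=+-48, y=+-58. Origin: centre of the flat underside (10 mm up on its pins; seated, it lies on the sockets below)
- lens1_mid (a point): centre of a clear glass dome lens (flat below, domed above), 42 mm across, 18 mm thick, 45 g, lying in the bin at the start; two to four are present (absent ones give None)
- lens2_mid (a point): centre of a clear glass dome lens (flat below, domed above), 42 mm across, 18 mm thick, 45 g, lying in the bin at the start; two to four are present (absent ones give None)
- lens3_mid (a point): centre of a clear glass dome lens (flat below, domed above), 42 mm across, 18 mm thick, 45 g, lying in the bin at the start; two to four are present (absent ones give None)
- lens4_mid (a point): centre of a clear glass dome lens (flat below, domed above), 42 mm across, 18 mm thick, 45 g, lying in the bin at the start; two to four are present (absent ones give None)
- spirit_bottle: white bottle, 60 mm across, 150 mm high, standing; bystander; origin at its underside
- loupe: black standing loupe, 40 mm across, 45 mm high; bystander; origin at its underside
- sample_dome: large glass dome lens, 70 mm across, 33 mm high; bystander; origin at its underside
Things that resemble listed ones, but are neither listed nor needed, are in the scene too. What is shaped like the shallow_tray1 but orange or red is not meant.

How it is judged (in metres and radians):
On the way, in this order (a step that is already met when the one before it is completed fails the run):
1. the deep tray is seated on the station, its pins in the sockets (horizontal distance between deep_tray and station below 0.006 m and angle between the x axis of deep_tray and the x axis of station, either way round below 0.06 rad and angle between deep_tray's own z axis and vertical below 0.05 rad and z of deep_tray in the frame of station between 0.014 and 0.022 m), for 0.3 s.
2. the bin is pulled forward to its stop (over 1.08 rad) with the deep tray seated (all of step 1 and value of joint bin above 1.08 rad), for 0.2 s.
3. all lenses are in the deep tray, still seated, and the bin is fully back (under 0.08 rad) (all of step 1 and x of lens1_mid in the frame of deep_tray between -0.056 and 0.056 m and y of lens1_mid in the frame of deep_tray between -0.066 and 0.066 m and z of lens1_mid in the frame of deep_tray between 0 and 0.055 m and x of lens2_mid in the frame of deep_tray between -0.056 and 0.056 m and y of lens2_mid in the frame of deep_tray between -0.066 and 0.066 m and z of lens2_mid in the frame of deep_tray between 0 and 0.055 m and x of lens3_mid in the frame of deep_tray between -0.056 and 0.056 m and y of lens3_mid in the frame of deep_tray between -0.066 and 0.066 m and z of lens3_mid in the frame of deep_tray between 0 and 0.055 m and x of lens4_mid in the frame of deep_tray between -0.056 and 0.056 m and y of lens4_mid in the frame of deep_tray between -0.066 and 0.066 m and z of lens4_mid in the frame of deep_tray between 0 and 0.055 m and value of joint bin below 0.08 rad), for 0.3 s.
At the end, for the whole second after the job is handed in: All trays stacked on the station, deep one lowest: each within 6 mm of its centre, 0.06 rad of its direction (either way round), level within 0.05 rad, within 4 mm of seated height. All lenses inside the deep tray, bin fully back (under 0.08 rad), trays at rest (all of step 3 and horizontal distance between each of shallow_tray1, shallow_tray2, shallow_tray3, shallow_tray4 and station below 0.006 m and angle between the x axis of each of shallow_tray1, shallow_tray2, shallow_tray3, shallow_tray4 and the x axis of station, either way round below 0.06 rad and angle between each of shallow_tray1, shallow_tray2, shallow_tray3, shallow_tray4's own z axis and vertical below 0.05 rad and (z of shallow_tray1 in the frame of station between 0.076 and 0.084 m or z of shallow_tray1 in the frame of station between 0.121 and 0.129 m or z of shallow_tray1 in the frame of station between 0.166 and 0.174 m) and (z of shallow_tray2 in the frame of station between 0.076 and 0.084 m or z of shallow_tray2 in the frame of station between 0.121 and 0.129 m or z of shallow_tray2 in the frame of station between 0.166 and 0.174 m) and (z of shallow_tray3 in the frame of station between 0.076 and 0.084 m or z of shallow_tray3 in the frame of station between 0.121 and 0.129 m or z of shallow_tray3 in the frame of station between 0.166 and 0.174 m) and (z of shallow_tray4 in the frame of station between 0.076 and 0.084 m or z of shallow_tray4 in the frame of station between 0.121 and 0.129 m or z of shallow_tray4 in the frame of station between 0.166 and 0.174 m) and linear speed of each of deep_tray, shallow_tray1, shallow_tray2, shallow_tray3, shallow_tray4 below 0.02 m/s); the robot touches nothing.
It fails at once if the bottle, the loupe or the large glass dome is moved more than 50 mm (distance of any of spirit_bottle, loupe, sample_dome from where it was at the start of the episode above 0.05 m).
Of shallow_tray2, shallow_tray3, shallow_tray4 only 1 to 2 are there at a start; the rules pass over those that are not, and their reading is None.
Of lens1, lens2, lens3, lens4 only 2 to 4 are there at a start; the rules pass over those that are not, and their reading is None.
At some moment in a run one of shallow_tray1, shallow_tray2, shallow_tray3, shallow_tray4 may be knocked a few centimetres aside while the robot is not near it.
It also fails if it takes over 210 s, if anything falls off the work surface, if the arm or the gripper's body presses on something with over 40 N, if the wrist force passes 120 N, or if a joint passes its speed limit or range.

## Robot

A 6-joint arm with a two-finger parallel gripper is mounted at the origin on the work surface. World frame = base frame: x ahead of the robot, y to its left, z up, the work surface at z = 0. Lengths are in mm, angles in rad, forces in N, time in s.
With the tool pointing down it reaches from about 275 to 825 mm from the base axis. Payload 5.2 kg.
Tool frame: the origin (TCP) lies at the very end of the fingers, on their centre line; the grasp point (between the pads) lies 19 mm behind it; z points along the fingers, y is the line along which they close (so a half turn about z gives the same grasp; the last joint's range is limited). The gripper opens to 93 mm and grips with 3 to 60 N. Pads are 15 mm wide; open, the fingers measure 128 mm over their backs; the gripper's body (75 mm by 188 mm) begins 65 mm behind the grasp point.
Start: joints at [-1.318, 0.259, 1.535, -0, 1.348, -0.203], TCP at [242.12, -493.845, 218.653] pointing down, gripper open.
Joint ranges: [-3.14, 3.14], [-0.91, 2.08], [0.19, 2.58], [-1.22, 4.36], [0.22, 2.71], [-3.12, 3.12]. Speed limits (rad/s): [2.57, 2.57, 3.14, 3.14, 3.14, 3.14].

## Interface

Orientations are given as [roll, pitch, yaw] about the fixed x, y, z axes, in that order (R = Rz(yaw) Ry(pitch) Rx(roll)).
In Python, from bench import robot gives the robot as it stands. The module is installed in compiled form; this text tells all that it offers. Calls block until the motion is done:
- robot.move_ptp(position, orientation): joint-space move of the TCP to a pose.
- robot.move_linear(position, ori=None, speed=150, f_stop=None): straight line of the TCP; ori=None keeps the orientation; speed is the mean speed in mm/s. With f_stop (N) it stops when the force on the tool has changed by that much, and returns True; else False.
- robot.move_j(angles): joint-space move.
- robot.move_gripper(opening): opening from 0.0 (shut) to 1.0 (fully open); the grip force is fixed at half the most; returns when the fingers have stopped.
- robot.sleep(seconds).
- robot.inverse_kinematics(position, orientation): joint angles nearest the present ones, or None.
- robot.get_image(name): name is "scene" or "top" or "wrist"; returns a dict with "img" (400x640x3 uint8, blue, green, red), "fovy" (degrees; the focal length in pixels is half the picture's height over the tangent of half this angle, whatever the lens; pixels are square), "cx", "cy" (the principal point, pixels), "eye" and "orientation" of the camera in the world. Camera axes: x right, y down, z forward; pixel columns grow to the right and rows downward; lengths in mm; the calibration is good to about 2 mm. A picture is of the moment at which its call begins. There is no depth.
A pose or a line that the arm cannot do raises robot.MotionError and nothing moves.
- robot.hand_in(): hands the job in; it is judged then, once.
Readings, each from a call of its own:
- robot.current_t(): time.
- robot.current_qpos(): joint angles.
- robot.current_joint_vel(): joint speeds.
- robot.current_joint_efforts(): joint torques, N m.
- robot.current_tcp_pos(): TCP position.
- robot.current_eef_rot(): TCP orientation.
- robot.current_contact_force(): force on the tool from outside, world axes, zero at the start.
- robot.current_ft_torque(): the same for the moment, N m.
- robot.current_gripper_width(): opening from 0.0 (shut) to 1.0 (fully open).
- robot.current_finger_force(): force on a finger pad.
Only numpy, scipy, OpenCV 4.12 (cv2) and the standard library are available. Lean on these libraries where they do the work, as an engineer would, in place of code of your own. Each camera call takes 0.05 s, during which the arm holds its last target. There are 200 camera calls.

## Working session

There is one attempt and no reset: what is moved stays moved. The work goes in short steps, each a Python script; the robot and the scene stay as the last script left them, time stands still between calls to the robot, and variables do not carry over. Pictures are saved under pics/ and viewed, at most 14 in all, crops included, and the job is handed in when it is done.

```bash
mkdir -p pics
cat > h.py <<'E'
import numpy as np, cv2
from scipy.spatial.transform import Rotation as R
from bench import robot
def rays(c,uv):
    f=200/np.tan(np.radians(c['fovy'])/2)
    uv=np.atleast_2d(uv).astype(float)
    d=np.c_[(uv[:,0]-c['cx'])/f,(uv[:,1]-c['cy'])/f,np.ones(len(uv))]
    M=np.array(c['orientation'])
    M=R.from_euler('xyz',M).as_matrix() if M.size==3 else M
    return d@M.T
def onz(c,uv,z):
    d=rays(c,uv);e=np.array(c['eye']);return e+d*((z-e[2])/d[:,2])[:,None]
def proj(c,P):
    f=200/np.tan(np.radians(c['fovy'])/2)
    M=np.array(c['orientation']);M=R.from_euler('xyz',M).as_matrix() if M.size==3 else M
    q=(np.atleast_2d(P)-np.array(c['eye']))@M
    return np.c_[q[:,0]/q[:,2]*f+c['cx'],q[:,1]/q[:,2]*f+c['cy']]
def tri(obs):
    A=np.zeros((3,3));b=np.zeros(3)
    for c,uv in obs:
        d=rays(c,uv)[0];d/=np.linalg.norm(d);Pm=np.eye(3)-np.outer(d,d);A+=Pm;b+=Pm@np.array(c['eye'])
    return np.linalg.solve(A,b)
E
python3 - <<'E'
from h import *
import pickle
for n in ['scene','top','wrist']:
    c=robot.get_image(n);pickle.dump(c,open(f'pics/{n}0.pkl','wb'))
    print(n,c['fovy'],c['cx'],c['cy'],c['eye'],c['orientation'])
    cv2.imwrite(f'pics/{n}0.png',cv2.resize(c['img'],(800,500),interpolation=cv2.INTER_CUBIC))
E
```

```text
scene 43.996392183846226 324.1655553247606 194.37338419524255 [ 945.02882143  787.46233179 1329.92316447] [-2.50107655  0.00377098  2.63567033]
top 52.304593216026234 317.1077399896716 198.95945445881816 [ 329.30839662   -8.56304234 1642.2687297 ] [-3.00081922  0.01869801 -1.58955442]
wrist 68.88640023778639 322.66128487627617 199.92377620682228 [ 303.57105101 -463.67281958  384.78325718] [ 2.88946902e+00  1.89293100e-03 -1.11467537e+00]
```

View pics/top0.png

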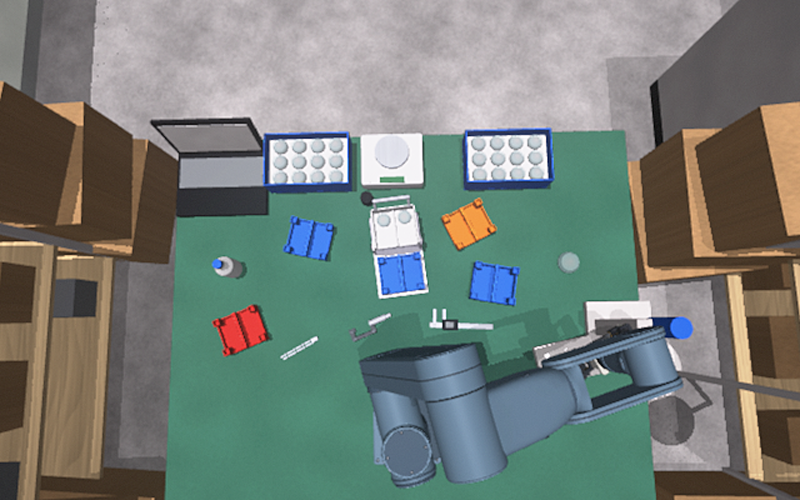

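View pics/scene0.png

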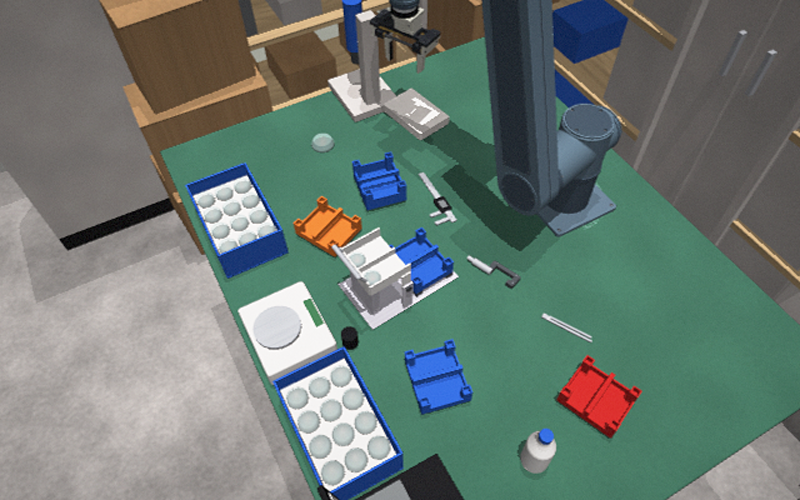

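The top view shows blue trays at (310,238), at (402,273) on the station (shallow_tray1), and at (495,283), which is the deep one judging by its walls in the scene view. The bin is at (397,228) with two lenses visible and its handle near (390,200). The loupe is at (367,198), the bottle at (228,267) and the dome at (568,262). The orange and red trays are decoys.

```bash
cat >> h.py <<'E'
from scipy.optimize import minimize
def boxes(kind):
    H,W,b0=(62,38,42) if kind=='deep' else (45,20,25)
    B=[(sx*48-10,sx*48+10,sy*58-10,sy*58+10,0,H) for sx in(-1,1) for sy in(-1,1)]
    return B+[(-58,58,-68,68,0,4),(-58,-54,-68,68,0,W),(54,58,-68,68,0,W),(-58,58,-68,-64,0,W),(-58,58,64,68,0,W),(-56,56,-5,5,b0,b0+14)]
def sil(c,kind,p,S=2):
    m=np.zeros((400*S,640*S),np.uint8);ca,sa=np.cos(p[3]),np.sin(p[3])
    for x0,x1,y0,y1,z0,z1 in boxes(kind):
        q=np.array([(x,y,z) for x in(x0,x1) for y in(y0,y1) for z in(z0,z1)],float)
        P=np.c_[p[0]+ca*q[:,0]-sa*q[:,1],p[1]+sa*q[:,0]+ca*q[:,1],p[2]+q[:,2]]
        cv2.fillConvexPoly(m,cv2.convexHull(np.round((proj(c,P)*S+S/2-.5)*16).astype(np.int32)),255,shift=4)
    return m
def blue(c):
    h=cv2.cvtColor(c['img'],cv2.COLOR_BGR2HSV)
    return cv2.inRange(h,(104,120,25),(130,255,255))
def fit(views,kind,p0,zfree=False):
    ms=[]
    for c in views:                      # keep the blob near the guess
        g=cv2.dilate(sil(c,kind,p0,1),np.ones((41,41)))
        m=blue(c)&g;m=cv2.morphologyEx(m,cv2.MORPH_CLOSE,np.ones((3,3)))
        ms.append(cv2.resize(m,None,fx=2,fy=2,interpolation=cv2.INTER_LINEAR)>127)
    def cost(q):
        p=[q[0],q[1],q[3] if zfree else p0[2],q[2]/100];t=0
        for c,m in zip(views,ms):
            s=sil(c,kind,p)>0;t+=1-(s&m).sum()/max(1,(s|m).sum())
        return t/len(views)
    best=None
    x0=[p0[0],p0[1],p0[3]*100]+([p0[2]] if zfree else [])
    for dy in(0,12,-12):
        x=np.array(x0);x[2]+=dy
        sx=np.vstack([x]+[x+d*np.eye(len(x))[i] for i,d in enumerate([15,15,8,10][:len(x)])])
        for _ in range(2):
            r=minimize(cost,x,method='Nelder-Mead',options=dict(initial_simplex=sx,xatol=.05,fatol=1e-5))
            x=r.x;sx=np.vstack([x]+[x+d*np.eye(len(x))[i] for i,d in enumerate([3,3,3,4][:len(x)])])
        if best is None or r.fun<best.fun:best=r
    q=best.x;return np.array([q[0],q[1],q[3] if zfree else p0[2],q[2]/100]),best.fun
E
python3 - <<'E'
from h import *
import pickle
t,s=[pickle.load(open(f'pics/{n}0.pkl','rb')) for n in('top','scene')]
pts=dict(left=(310,238,40),station=(402,273,50),right=(495,283,50),bottle=(222,265,150),dome=(568,262,20),loupe=(367,198,40),handle=(391,201,200),red=(240,330,40),orange=(468,224,40),cal=(460,324,10))
P={k:onz(t,(v[0]/1.25,v[1]/1.25),v[2])[0].round() for k,v in pts.items()};print(P)
for n,k,z,yaw in [('left','shallow',10,0.),('station','shallow',18,0.),('right','deep',10,0.),('right','shallow',10,0.),('left','deep',10,0.)]:
    for zf in(False,True):
        r=fit([t,s],k,[P[n][0],P[n][1],z,yaw],zf);print(n,k,zf,r[0].round(3),round(r[1],3))
E
```

```text
{'left': array([597., 293.,  40.]), 'station': array([478.,   1.,  50.]), 'right': array([ 441., -288.,   50.]), 'bottle': array([504., 534., 150.]), 'dome': array([ 505., -529.,   20.]), 'loupe': array([724., 109.,  40.]), 'handle': array([674.,  28., 200.]), 'red': array([311., 511.,  40.]), 'orange': array([ 632., -213.,   40.]), 'cal': array([ 316., -179.,   10.])}
left shallow False [ 5.98681e+02  2.99642e+02  1.00000e+01 -2.23000e-01] 0.035
left shallow True [ 5.98824e+02  2.99891e+02  1.11900e+01 -2.23000e-01] 0.035
station shallow False [4.79206e+02 5.96500e+00 1.80000e+01 1.05000e-01] 0.146
station shallow True [4.78357e+02 5.25500e+00 1.62480e+01 1.06000e-01] 0.146
right deep False [ 4.42043e+02 -2.85224e+02  1.00000e+01 -1.77000e-01] 0.036
right deep True [ 4.42237e+02 -2.85940e+02  9.14900e+00 -1.85000e-01] 0.035
right shallow False [ 4.41554e+02 -2.87675e+02  1.00000e+01 -1.89000e-01] 0.081
right shallow True [ 4.42624e+02 -2.85457e+02  2.41080e+01 -1.83000e-01] 0.061
left deep False [ 5.99184e+02  2.99348e+02  1.00000e+01 -2.43000e-01] 0.086
left deep True [ 5.99615e+02  3.00638e+02 -3.60300e+00 -2.32000e-01] 0.073
```

View pics/wrist0.png

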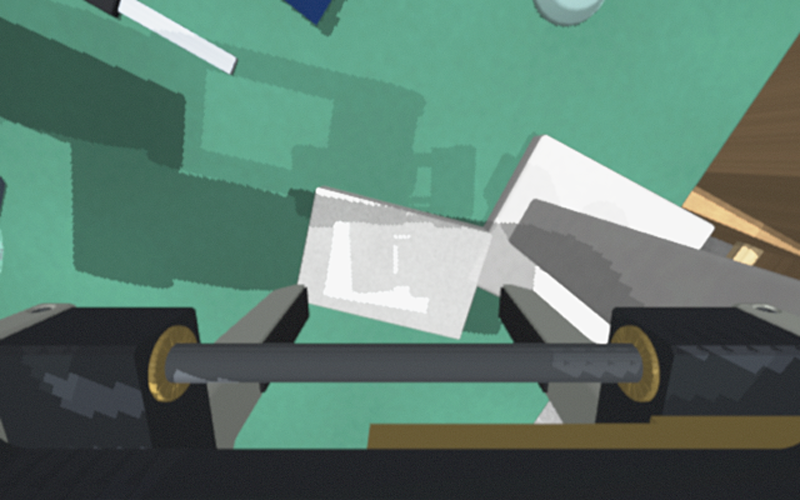

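The start wrist view shows the fingers at the bottom, around (250,340) and (550,340), with clear view above row ~280. So the camera sits beside the fingers, off the closing line. Next I'll take wrist views of all three trays from the same relative pose.

```bash
cat >> h.py <<'E'
PI=np.pi
def rot(yaw,tilt=0): return [PI,0,yaw]
def wrap(a): return (a+PI)%(2*PI)-PI
def hover(x,y,ang,dist=130,z=250,side=-1):
    """camera view: tool x axis along ang (tray x); TCP shifted dist along tool x"""
    return [x+side*dist*np.cos(ang),y+side*dist*np.sin(ang),z]
E
python3 - <<'E'
from h import *
import pickle
c=pickle.load(open('pics/wrist0.pkl','rb'))
e=robot.current_eef_rot();T=R.from_euler('xyz',e);p=np.array(robot.current_tcp_pos())
print(e,T.inv().apply(np.array(c['eye'])-p)); Rc=R.from_euler('xyz',c['orientation']);print((T.inv()*Rc).as_matrix().round(3))
Crel=T.inv().apply(np.array(c['eye'])-p);Rrel=T.inv()*Rc
# choose offset d: TCP = obj - d*tool x
for d in(60,100,130):
  for z in(220,280):
    cc=dict(c);Tn=R.from_euler('xyz',[PI,0,0]);cc['eye']=Tn.apply(Crel)+[-d,0,z];cc['orientation']=(Tn*Rrel).as_euler('xyz')
    print(d,z,proj(cc,[[58,68,50],[-58,-68,50],[0,0,20]]).round().tolist())
for nm,x,y,a in [('st',479,6,.105),('R',442,-286,-.18),('L',599,300,-.223)]:
  for f in (0,PI):
    for d in(0,100,):
      q=robot.inverse_kinematics([x-d*np.cos(a+f),y-d*np.sin(a+f),260],[PI,0,wrap(a+f)])
      print(nm,f,d,None if q is None else np.round(q,2))
E
```

```text
[-3.14024996e+00 -2.47070815e-04  4.55739771e-01] [ 6.84477361e+01  1.30313178e-01 -1.66743313e+02]
[[ 0.    -0.968 -0.25 ]
 [ 1.     0.001 -0.   ]
 [ 0.001 -0.25   0.968]]
60 220 [[260.0, 77.0], [381.0, 183.0], [323.0, 132.0]]
60 280 [[269.0, 85.0], [372.0, 175.0], [323.0, 131.0]]
100 220 [[257.0, 36.0], [382.0, 149.0], [323.0, 97.0]]
100 280 [[268.0, 50.0], [373.0, 145.0], [323.0, 101.0]]
130 220 [[256.0, 3.0], [384.0, 121.0], [323.0, 70.0]]
130 280 [[267.0, 23.0], [374.0, 122.0], [323.0, 78.0]]
st 0 0 [-0.22  0.1   1.63 -0.    1.41  1.24]
st 0 100 [-0.31 -0.09  1.82 -0.    1.41  1.16]
st 3.141592653589793 0 [-0.22  0.1   1.63  0.    1.41 -1.9 ]
st 3.141592653589793 100 [-0.16  0.29  1.4   0.    1.46 -1.84]
R 0 0 [-0.79  0.19  1.52 -0.    1.43  0.96]
R 0 100 [-0.92  0.02  1.71 -0.    1.41  0.83]
R 3.141592653589793 0 [-0.79  0.19  1.52  0.    1.43 -2.18]
R 3.141592653589793 100 [-0.69  0.36  1.29  0.    1.49 -2.08]
L 0 0 [ 0.3   0.46  1.14 -0.    1.54  2.09]
L 0 100 [ 0.38  0.32  1.35 -0.    1.47  2.18]
L 3.141592653589793 0 [ 0.3   0.46  1.14  0.    1.54 -1.05]
L 3.141592653589793 100 [ 0.23  0.62  0.87  0.    1.65 -1.12]
```

```bash
cat >> h.py <<'E'
import pickle,json
def view(x,y,a,kind,z0,name=None,z=260):
    f=wrap(a+PI)
    robot.move_ptp([x+60*np.cos(a),y+60*np.sin(a),z],[PI,0,f]); robot.sleep(.15)
    c=robot.get_image('wrist')
    if name: pickle.dump(c,open(f'pics/{name}.pkl','wb'))
    return c,fit([c],kind,[x,y,z0,a])
E
python3 - <<'E'
from h import *
out={}
for nm,x,y,a,k,z0 in [('R',442,-286,-.18,'deep',10),('st',479,6,.105,'shallow',18),('L',599,300,-.223,'shallow',10)]:
    c,r=view(x,y,a,k,z0,'w_'+nm);print(nm,r[0].round(3),round(r[1],3),robot.current_t())
    c2,r2=view(r[0][0],r[0][1],r[0][3],k,z0,'w2_'+nm);print(nm,r2[0].round(3),round(r2[1],3))
    r3=fit([c,c2] ,k,r2[0],True);print('z free',r3[0].round(3))
    out[nm]=list(r2[0])
    if nm=='st': cv2.imwrite('pics/wst.png',cv2.resize(c2['img'],(800,500),interpolation=cv2.INTER_CUBIC))
json.dump(out,open('pose.json','w'))
t=robot.get_image('top');cv2.imwrite('pics/top1.png',t['img'])
E
```

```text
R [ 4.41349e+02 -2.83214e+02  1.00000e+01 -1.80000e-01] 0.01 2.025
R [ 4.41552e+02 -2.83309e+02  1.00000e+01 -1.78000e-01] 0.012
z free [ 4.41368e+02 -2.83208e+02  9.94300e+00 -1.80000e-01]
st [4.80054e+02 7.46900e+00 1.80000e+01 1.07000e-01] 0.178 3.85
st [4.79998e+02 6.65200e+00 1.80000e+01 1.10000e-01] 0.161
z free [4.7969e+02 7.1320e+00 1.0145e+01 1.0700e-01]
L [ 5.98006e+02  3.00985e+02  1.00000e+01 -2.24000e-01] 0.013 5.6417
L [ 5.98097e+02  3.00866e+02  1.00000e+01 -2.24000e-01] 0.013
z free [ 5.98341e+02  3.01019e+02  1.12620e+01 -2.24000e-01]
```

View pics/wst.png

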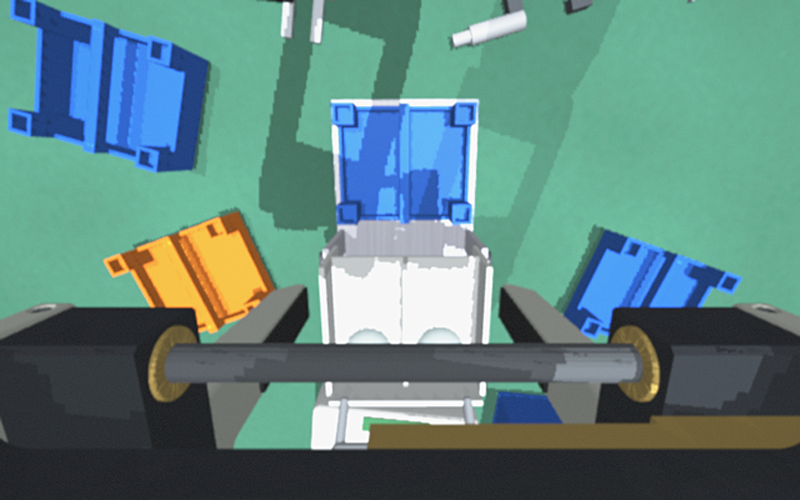

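View pics/top1.png

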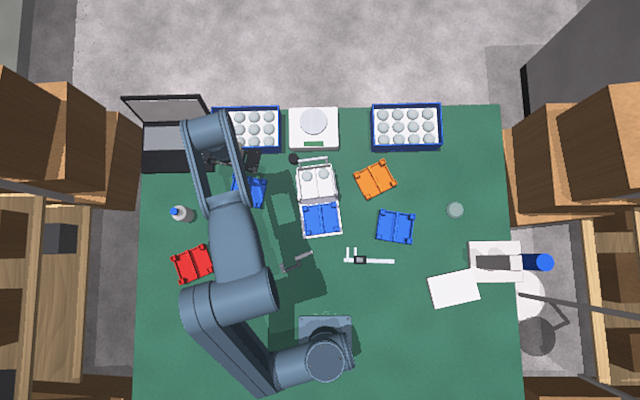

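The station view shows tray1 on the station with its corners at about (343,113), (465,113), (349,213) and (460,213), and the bin below it with two lenses. The second top view shows no further trays. I'll check the poor station fit with an overlay.

Run:
```python
from h import *
c=pickle.load(open('pics/w2_st.pkl','rb'))
p=[480,6.65,18,.11]
m=blue(c)
def ov(pp,m):
    s=sil(c,'shallow',pp,1)
    im=cv2.resize(c['img'][60:200,230:420],None,fx=4,fy=4,interpolation=cv2.INTER_CUBIC)
    for k,col in((s,(0,0,255)),(m,(0,255,255))):
        cs,_=cv2.findContours(cv2.resize(k[60:200,230:420],None,fx=4,fy=4,interpolation=cv2.INTER_NEAREST),cv2.RETR_LIST,cv2.CHAIN_APPROX_NONE)
        cv2.drawContours(im,cs,-1,col,1)
    return im
cv2.imwrite('pics/ov.png',ov(p,m))
```

```text
(no output)
```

View pics/ov.png

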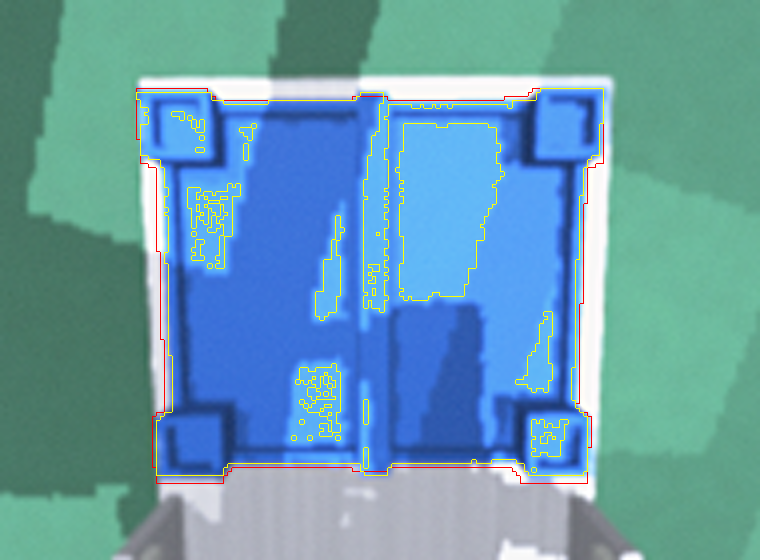

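The overlay shows pale highlight holes in the mask, and these bias the fit. I'll fill the outline and refit.

```bash
cat >> h.py <<'E'
def blue(c):
    h=cv2.cvtColor(c['img'],cv2.COLOR_BGR2HSV)
    m=cv2.inRange(h,(98,120,25),(130,255,255))
    cs,_=cv2.findContours(m,cv2.RETR_EXTERNAL,cv2.CHAIN_APPROX_NONE)
    cs=[k for k in cs if cv2.contourArea(k)>300]
    return cv2.drawContours(np.zeros_like(m),cs,-1,255,-1)
E
python3 - <<'E'
from h import *
for n,k,p in[('st','shallow',[480,6.65,18,.11]),('R','deep',[441.5,-283,10,-.178]),('L','shallow',[598,301,10,-.224])]:
    for v in('w_','w2_'):
        c=pickle.load(open(f'pics/{v}{n}.pkl','rb'))
        print(n,[ (r[0].round(3),round(r[1],4)) for r in(fit([c],k,p),fit([c],k,p,True))])
E
```

```text
st [(array([4.800e+02, 7.626e+00, 1.800e+01, 1.080e-01]), np.float64(0.0365)), (array([4.79356e+02, 7.59700e+00, 1.17290e+01, 1.05000e-01]), np.float64(0.016))]
st [(array([4.80003e+02, 6.57200e+00, 1.80000e+01, 1.10000e-01]), np.float64(0.0365)), (array([4.79396e+02, 7.47200e+00, 1.08750e+01, 1.10000e-01]), np.float64(0.0177))]
R [(array([ 4.41347e+02, -2.83303e+02,  1.00000e+01, -1.79000e-01]), np.float64(0.0185)), (array([ 4.41475e+02, -2.83374e+02,  1.23040e+01, -1.78000e-01]), np.float64(0.0134))]
R [(array([ 4.40675e+02, -2.83058e+02,  1.00000e+01, -1.80000e-01]), np.float64(0.0211)), (array([ 4.41091e+02, -2.83137e+02,  1.40620e+01, -1.80000e-01]), np.float64(0.0104))]
L [(array([ 5.98245e+02,  3.01225e+02,  1.00000e+01, -2.24000e-01]), np.float64(0.0171)), (array([ 5.98124e+02,  3.00871e+02,  1.33150e+01, -2.26000e-01]), np.float64(0.0094))]
L [(array([ 5.98408e+02,  3.00859e+02,  1.00000e+01, -2.28000e-01]), np.float64(0.0206)), (array([ 5.98473e+02,  3.01051e+02,  1.30670e+01, -2.25000e-01]), np.float64(0.0122))]
```

```bash
cat >> h.py <<'E'
GZ={'deep':31,'shallow':14}
def grasp(x,y,z,a,kind):
    f=[PI,0,wrap(a+PI)]
    robot.move_gripper(.4)
    robot.move_ptp([x,y,z+GZ[kind]+110],f)
    hit=robot.move_linear([x,y,z+GZ[kind]],f,speed=120,f_stop=15)
    robot.move_gripper(0.0)
    print('grasp hit',hit,'z',np.round(robot.current_tcp_pos(),1),'w',robot.current_gripper_width()*93,'F',robot.current_finger_force())
    robot.move_linear([x,y,z+GZ[kind]+130],f,speed=150)
def lower(x,y,z,a,kind,above=25,f_stop=8,flip=0):
    """carry to above the goal, then set down until contact; returns tray origin z reached"""
    f=[PI,0,wrap(a+PI+flip)]
    robot.move_ptp([x,y,z+GZ[kind]+above+40],f)
    robot.move_linear([x,y,z+GZ[kind]+above],f,speed=120); robot.sleep(.2)
    hit=robot.move_linear([x,y,z+GZ[kind]-3],f,speed=40,f_stop=f_stop)
    zz=robot.current_tcp_pos()[2]-GZ[kind]
    print('lower hit',hit,'origin z',round(zz,1),np.round(robot.current_contact_force(),1))
    return zz
def release(up=110):
    robot.move_gripper(.4)
    p=np.array(robot.current_tcp_pos());robot.move_linear(p+[0,0,up],speed=200)
E
python3 - <<'E'
from h import *
grasp(479.7,7.2,18,.108,'shallow')
print(robot.current_contact_force(),robot.current_gripper_width()*93)
lower(430,215,10,.108,'shallow')
release()
a=.108;robot.move_ptp([479.7+60*np.cos(a),7.2+60*np.sin(a),260],[PI,0,wrap(a+PI)]);robot.sleep(.2)
c=robot.get_image('wrist');pickle.dump(c,open('pics/st_empty.pkl','wb'))
cv2.imwrite('pics/st_empty.png',cv2.resize(c['img'][70:190,230:410],None,fx=4.4,fy=4.4,interpolation=cv2.INTER_CUBIC));print(robot.current_t())
E
```

```text
grasp hit False z [479.9   7.2  32.3] w 9.594934422865279 F 30.000349581241608
[ 0.5914367  -0.07877644 -2.64915593] 9.808467715682776
lower hit True origin z 9.9 [-1.  -0.4  5.6]
15.95
```

View pics/st_empty.png

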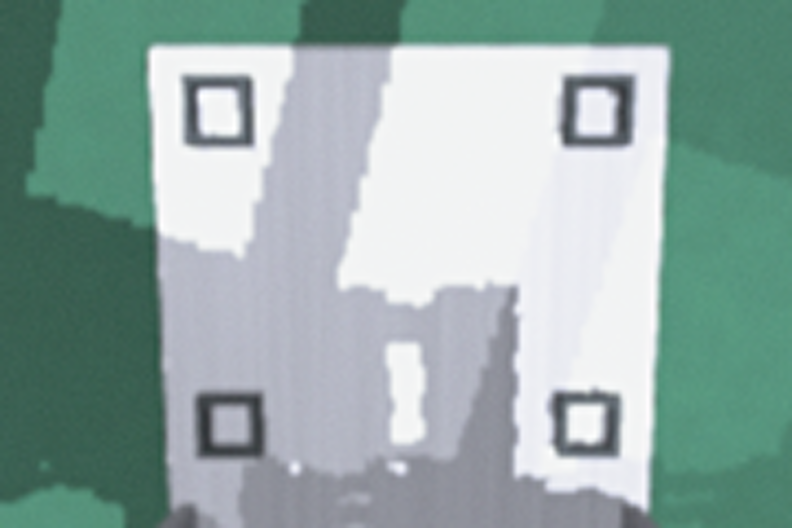

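The empty station shows four socket rings, centred in the crop at (219,111), (597,111), (230,425) and (586,425).

Run:
```python
from h import *
c=pickle.load(open('pics/st_empty.pkl','rb'))
uv=np.array([(219,111),(597,111),(230,425),(586,425)],float)
uv=(uv+.5)/4.4-.5+[230,70]
for z in(14,18,22):
    P=onz(c,uv,z)[:,:2];ctr=P.mean(0);ax=(P[2]+P[3]-P[0]-P[1]);ay=(P[0]+P[2]-P[1]-P[3])
    print(z,ctr.round(2),np.arctan2(ax[1],ax[0]).round(4),np.arctan2(-ay[0],ay[1]).round(4),np.linalg.norm(ax)/2,np.linalg.norm(ay)/2)
for v in('w_','w2_'):
    c=pickle.load(open(f'pics/{v}R.pkl','rb'));print(fit([c],'deep',[441.3,-283.2,10,-.179])[0])
```

```text
14 [478.21   7.84] 0.11 -3.0314 95.5642322832017 114.69937721563672
18 [478.14   7.84] 0.11 -3.0314 94.63682761822804 113.5862752217428
22 [478.06   7.83] 0.11 -3.0314 93.70942295325413 112.47317322784886
[ 4.41339114e+02 -2.83324421e+02  1.00000000e+01 -1.78340903e-01]
[ 4.40711086e+02 -2.83037260e+02  1.00000000e+01 -1.79955659e-01]
```

```bash
cat >> h.py <<'E'
def seat(x,y,z,a,kind):
    """lower into sockets, spiral search if the pins stand on the rims"""
    f=[PI,0,wrap(a+PI)]
    robot.move_ptp([x,y,z+GZ[kind]+70],f)
    robot.move_linear([x,y,z+GZ[kind]+16],f,speed=100); robot.sleep(.2)
    for dx,dy in [(0,0),(1.5,0),(-1.5,0),(0,1.5),(0,-1.5),(2,2),(-2,2),(2,-2),(-2,-2),(3,0),(-3,0),(0,3),(0,-3)]:
        px,py=x+dx*np.cos(a)-dy*np.sin(a),y+dx*np.sin(a)+dy*np.cos(a)
        robot.move_linear([px,py,z+GZ[kind]+13],f,speed=60)
        hit=robot.move_linear([px,py,z+GZ[kind]-1],f,speed=30,f_stop=12)
        zz=robot.current_tcp_pos()[2]-GZ[kind]
        print('seat',dx,dy,hit,round(zz,1),np.round(robot.current_contact_force(),1))
        if zz<z+2.5: return True
    return False
E
python3 - <<'E'
from h import *
grasp(441.1,-283.2,10,-.179,'deep')
print(seat(478.6,7.6,18,.110,'deep'))
print(robot.current_gripper_width()*93,robot.current_t())
E
```

```text
grasp hit False z [ 441.2 -283.4   41.2] w 9.836966798419667 F 30.0001260638237
seat 0 0 True 18.3 [-0.8  0.   5.2]
True
9.491373764502725 22.7917
```

Run:
```python
from h import *
release(180)
a=.11;S=np.array([478.4,7.7,0])
ex=np.array([np.cos(a),np.sin(a),0]);ey=np.array([-np.sin(a),np.cos(a),0])
H=S+204*ex+[0,0,201]
f=[PI,0,wrap(a+PI)]
robot.move_ptp(S+60*ex+[0,0,260],f);robot.sleep(.15)
c=robot.get_image('wrist');pickle.dump(c,open('pics/deep_on.pkl','wb'))
print('deep',fit([c],'deep',[*S[:2],18,a]))
g=[PI,0,a+PI/2];cr=[]
for i,(d,z) in enumerate([(60,360),(90,330)]):
    robot.move_ptp(H-d*ey+[0,0,z-201],g);robot.sleep(.15)
    c=robot.get_image('wrist');pickle.dump(c,open(f'pics/hd{i}.pkl','wb'))
    e=proj(c,[H+50*ey,H-50*ey,H]);print(e.round(1).tolist(),robot.current_qpos())
    u,v=np.maximum(0,e[2].astype(int)-[60,75]); 
    cr.append(cv2.resize(c['img'][v:v+150,u:u+120],None,fx=3.3,fy=3.9 and 3.3,interpolation=cv2.INTER_CUBIC));print(i,u,v)
cr=[k[:495,:396] for k in cr];cv2.imwrite('pics/hd.png',np.hstack(cr))
```

```text
deep (array([4.77972548e+02, 7.13405160e+00, 1.80000000e+01, 1.08989073e-01]), np.float64(0.03727190084477061))
[[323.6, 84.2], [323.4, 178.5], [323.5, 133.2]] [-2.04419964e-01  4.87397091e-01  8.66058100e-01 -4.87554634e-05
  1.78820352e+00 -3.14964985e-01]
0 263 58
[[322.7, 45.8], [322.6, 154.6], [322.7, 102.6]] [-2.45175385e-01  4.95535098e-01  9.19889314e-01  3.93198333e-04
  1.72415132e+00 -3.55848447e-01]
1 262 27
```

View pics/hd.png

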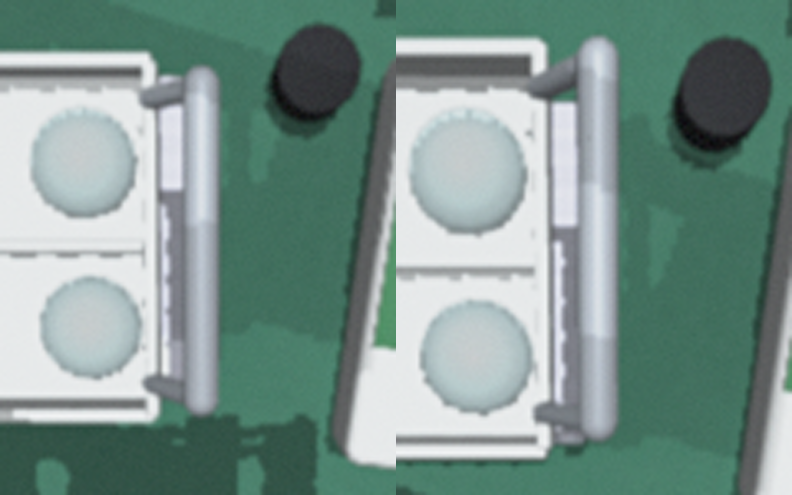

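The two crops show the bar upright at columns 201 and 203, spanning rows 66–415 and 37–440, which matches the predicted handle. The two lenses lie at the rear of the lanes, and the loupe is clear of the bar. Now I'll grip the bar and swing the bin.

```bash
cat > bin.py <<'E'
from h import *
a=.11;S=np.array([478.4,7.7,0])
ex=np.array([np.cos(a),np.sin(a),0]);ey=np.array([-np.sin(a),np.cos(a),0])
g=[PI,0,a+PI/2];PV=S+89*ex+[0,0,86];D=15
def hp(th): 
    r=np.hypot(115,115);b=PI/4+th
    return PV+r*np.cos(b)*ex+[0,0,r*np.sin(b)-D]
def swing(t0,t1,n):
    for th in np.linspace(t0,t1,n+1)[1:]:
        hit=robot.move_linear(hp(th),g,speed=110,f_stop=30)
        F=np.array(robot.current_contact_force())
        if hit or np.linalg.norm(F)>20: print('force',round(th,2),hit,F.round(1))
        if hit: return th
    return t1
E
python3 - <<'E'
from bin import *
c0,c1=[pickle.load(open(f'pics/hd{i}.pkl','rb')) for i in(0,1)]
m=tri([(c0,(323.6,130.4)),(c1,(322.9,98.9))]);print('handle meas',m.round(1),'model',(hp(0)+[0,0,D]).round(1))
robot.move_gripper(.4)
robot.move_ptp(hp(0)+[0,0,80],g)
print(robot.move_linear(hp(0),g,speed=100,f_stop=12))
robot.move_gripper(0.);print('w',robot.current_gripper_width()*93,robot.current_finger_force(),np.round(robot.current_contact_force(),1))
print(swing(0,1.14,10),np.round(robot.current_contact_force(),1),robot.current_gripper_width()*93,robot.current_t())
robot.sleep(1.0)
print((robot.current_tcp_pos()-hp(1.13)).round(1))
c=robot.get_image('scene');cv2.imwrite('pics/fwd.png',cv2.resize(c['img'][130:330,200:440],None,fx=3,fy=3,interpolation=cv2.INTER_CUBIC))
E
```

```text
handle meas [681.   33.1 205.5] model [681.2  30.1 201. ]
False
w 10.841130232956278 30.00026285648346 [2.1 1.8 0.2]
1.14 [4.7 5.8 1.7] 11.355243225332053 32.55
[ 0.4  0.3 -0.2]
```

View pics/fwd.png

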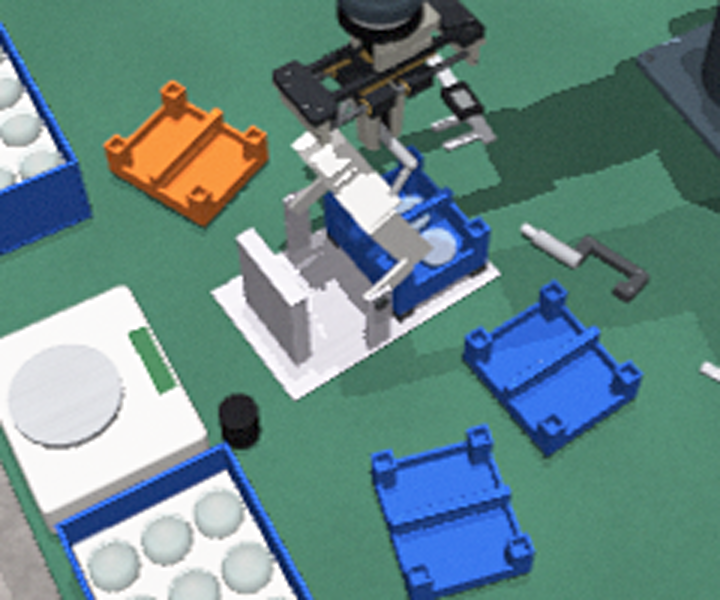

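The bin is fully forward. One lens is in the tray at (440,248) and the second seems to be at (408,208). I'll swing the bin back and look.

Run:
```python
from bin import *
robot.sleep(.5)
print(swing(1.13,0,10),np.round(robot.current_contact_force(),1))
robot.move_gripper(.4);robot.sleep(.3)
robot.move_linear(hp(0)+[0,0,90],g,speed=150)
robot.move_ptp(S+60*ex+[0,0,280],[PI,0,wrap(a+PI)]);robot.sleep(.2)
c=robot.get_image('wrist');pickle.dump(c,open('pics/after.pkl','wb'))
print(fit([c],'deep',[*S[:2],18,a]),robot.current_t())
cv2.imwrite('pics/after.png',cv2.resize(c['img'][60:300,190:470],None,fx=2.5,fy=2.5,interpolation=cv2.INTER_CUBIC))
```

```text
0 [ 3.1 -3.2 -2.1]
(array([4.78198803e+02, 7.33892213e+00, 1.80000000e+01, 1.12378340e-01]), np.float64(0.036457560927381505)) 40.675
```

View pics/after.png

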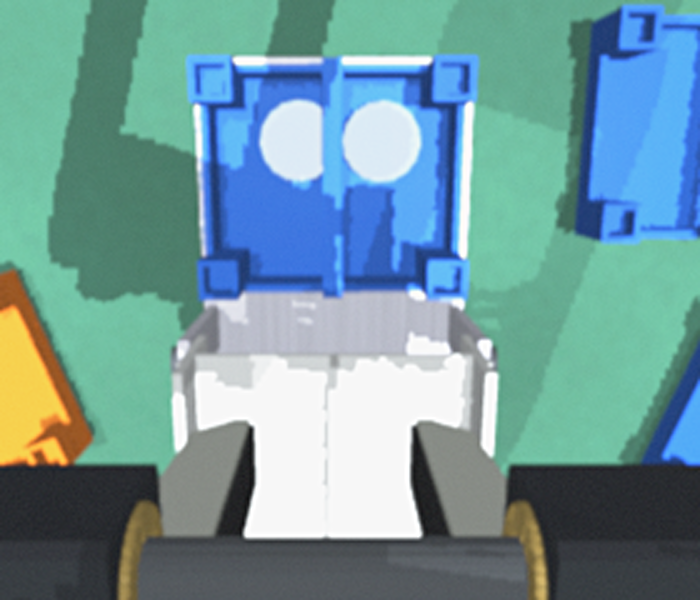

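Both lenses lie flat in the deep tray, at (298,140) and (381,140), and the bin is back and empty. Now I'll stack the shallow trays, re-measuring each one first.

```bash
cat > st.py <<'E'
from h import *
def stack(x,y,a,z):
    c,r=view(x,y,a,'shallow',10,f'v{z}');print(r[0].round(3),round(r[1],3))
    if r[1]>.06: return False
    p=r[0]
    if np.hypot(p[0]-x,p[1]-y)>8:
        c,r=view(p[0],p[1],p[3],'shallow',10);p=r[0];print('moved; again',p.round(3),r[1])
    grasp(p[0],p[1],10,p[3],'shallow')
    w=robot.current_gripper_width()*93
    if w<7: return False
    ok=seat(478.5,7.5,z,.11,'shallow')
    if ok: release(150)
    print(z,ok,robot.current_t());return ok
E
python3 - <<'E'
from st import *
if stack(430,215,.108,80): print(stack(598,301,-.224,125))
robot.sleep(.2)
p=np.array(robot.current_tcp_pos())
robot.move_ptp([400,-250,300],[PI,0,.5]);robot.sleep(.3)
s=robot.get_image('scene');t=robot.get_image('top')
cv2.imwrite('pics/fin.png',np.hstack([cv2.resize(k[v:v+150,u:u+110],None,fx=3.6,fy=3.6,interpolation=cv2.INTER_CUBIC) for k,v,u in((s['img'],140,260),(t['img'],130,265))]))
for z in(80,125):print(fit([s,t],'shallow',[478.5,7.5,z,.11]))
print(robot.current_t())
E
```

```text
[4.28866e+02 2.14708e+02 1.00000e+01 1.07000e-01] 0.017
grasp hit False z [429.  214.7  24.2] w 10.100062570534767 F 30.000210106372833
seat 0 0 True 80.3 [-1.6  0.   5.6]
80 True 49.2167
[ 5.97783e+02  3.00963e+02  1.00000e+01 -2.22000e-01] 0.02
grasp hit False z [597.9 300.9  24.3] w 9.385390839103925 F 29.999696910381317
seat 0 0 True 125.3 [-0.3 -0.1  5.4]
125 True 58.525
True
(array([4.79139070e+02, 5.06929269e+00, 8.00000000e+01, 1.11705407e-01]), np.float64(0.22300228117217152))
(array([4.78298242e+02, 5.56753457e+00, 1.25000000e+02, 1.11393123e-01]), np.float64(0.17793338606820802))
61.0083
```

View pics/fin.png

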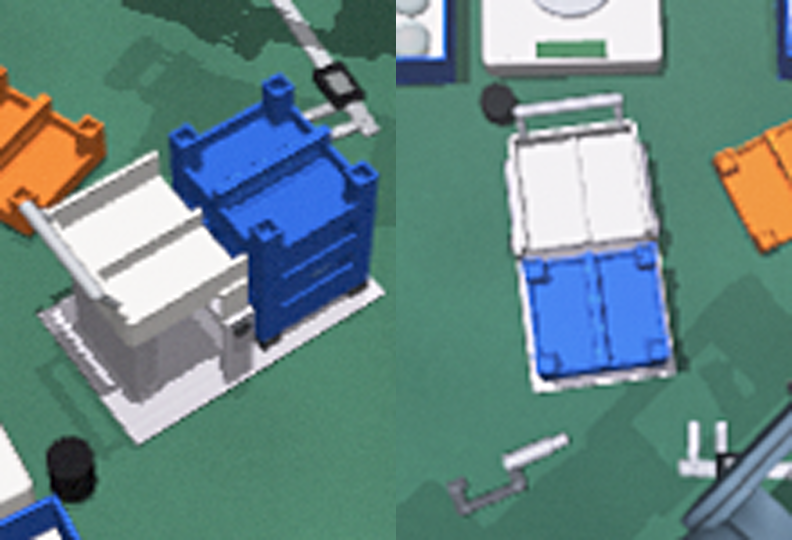

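The final view shows the three trays stacked square on the station with no gaps, the bin back and empty, and the loupe where it stood. I'm handing in.

```bash
python3 -c "
from bench import robot
print(robot.hand_in())"
```

```text
the job is handed in; nothing more can be done
None
```

I handed the job in after about 61 s of robot time: the deep tray is seated on the station with both lenses in it, the bin is fully back and empty, and both shallow trays are stacked on top at their seated heights (no verdict came back).

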